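# Dispense two round sinkers from the rocker-gate feeder

## Robot

A 6-joint arm with a two-finger parallel gripper is mounted at the origin on the work surface; the furniture and walls round the work are solid. World frame = base frame: x ahead of the robot, y to its left, z up, the work surface at z = 0. Lengths are in m, angles in rad, forces in N, time in s.
With the tool pointing down it reaches from about 0.25 to 0.775 m from the base axis. Payload 4 kg.
Tool frame: the origin (TCP) lies between the finger pads; the fingertips stand 19 mm ahead of it and the grasp point (between the pads) is the TCP (robot.tip_reach is the y of the fingertips in the tool frame, in m); y points along the fingers, x is the direction in which the jaws open and shut, and the axes are right-handed (so a half turn about y gives the same grasp; the last joint's range is limited). The gripper opens to 94 mm and grips with 3 to 60 N. Pads are 16 mm wide; open, the fingers measure 119 mm over their backs; the gripper's body (75 mm by 177 mm) begins 78 mm behind the grasp point.
Start: joints at [-1.366, 0.087, 1.371, -0, 1.684, -0.103], TCP at [0.167, -0.524, 0.225] pointing down, gripper open.
Joint ranges: [-3.1, 3.1], [-0.76, 2.03], [0.27, 2.55], [-1.08, 4.22], [0.17, 2.65], [-2.57, 2.57]. Speed limits (rad/s): [2.79, 2.79, 3.14, 3.14, 3.14, 3.14].

## Interface

Orientations are given as [roll, pitch, yaw] about the fixed x, y, z axes, in that order (R = Rz(yaw) Ry(pitch) Rx(roll)).
In Python, from bench import robot, imaging, order gives the robot as it stands.
- The arm moves only by the tool send_rows, never from a script. Its argument "moves" is text: rows parted by semicolons, each of 5 numbers parted by spaces: the gripper's target within -1 to 1 (shut at 1, half-way at 0, fully open at -1), then the shift along the tool's x, y, z in m, then the turn about the tool's y in degrees. In form: fingers tx ty tz roll; .... A call has exactly 10 rows; each row shifts and turns the commanded pose from where the row before left it, along the tool's axes as they then stand; what a row does not reach is not made up. A row lasts 1/12 s, in which the tool goes at most 41.7 mm and 7.16 degrees, less where a joint would pass 70% of its speed; a pose out of reach is approached as far as the arm can. A call with a gripper value outside its range is refused whole. The fingers move at their own pace and stop on an object; the grip force is fixed at half the most. Time passes only in rows, so rows that do not move let the fingers close, or fill a call up. It gives the time, the measured TCP pose, the force and the opening at its end, in the units of the state.
- robot.get_obs(): the state, without advancing time (a new reading comes with each control period).
- imaging.snapshot(name): name is "side" or "top" or "wrist"; returns a dict with "image" (480x640x3 uint8, red, green, blue), "mtx" (3x3 intrinsics, pixels), "dist" ([k1, k2, p1, p2, k3] as OpenCV has them; the pictures are not rectified), "R" (3x3) and "t" (3): a world point X has camera coordinates R X + t. Camera axes: x right, y down, z forward; pixel columns grow to the right and rows downward; lengths in m; the calibration is good to about 2 mm. A picture is of the moment at which its call begins. There is no depth.
- order.close_job(): hands the job in, once; it reports no verdict.
Trained networks look in a picture, given as the dict that the camera call returned (one of the last four; its "shot" number tells which), for a name from the list of things; names that differ only in an ending like _2 or _b are one class to them, and where a whole thing is asked for, a point or a joint stands for the part that bears it (a point fixed in the world has none). Each returns a list of dicts, best first, with "conf" (0 to 1); they miss things now and then, are a little off and sometimes report something else, mostly with a low value. They report only what shows in the picture. A call takes as long as a camera call. They do not tell look-alikes from the thing itself.
- imaging.recognise(picture, target): "centre" ([column, row] in pixels, amid what is visible of it).
- imaging.landmark_of(picture, target): "centre" ([column, row] in pixels: a listed point, or the origin of a listed thing).
The state is a dict: "time": time; "joint_positions": joint angles; "qvel": joint speeds; "joint_torque": joint torques, N m; "tool_pos": TCP position; "ee_rot": TCP orientation; "wrist_force": force on the tool from outside, world axes, zero at the start; "wrist_torque": the same for the moment, N m; "width": finger opening in m.
Only numpy, scipy, OpenCV 4.12 (cv2) and the standard library are available. Lean on these libraries where they do the work, as an engineer would, in place of code of your own. Each camera call takes 0.05 s, during which the arm holds its last target.

## Task

Two round sinkers are wanted for the next rig: push the white tub across the table until it sits fully home in the feeder's V stop, under the end of the track, then press the red paddle all the way down and let it come all the way back up, once for each sinker, so that exactly two sinkers roll into the tub and the other three stay waiting behind the closed gate. Work with the fingertips only: push the tub without gripping, tipping or lifting it, do not touch the sinkers, and leave the lures, the marker and the spool where they lie.

Things in the scene. Friction and masses are not known exactly. Their poses are not given: they have to be found in the camera images.
- feeder: Shop-made sinker feeder, fixed. Origin on the table under the centre of the first waiting sinker; z up, red paddle on its -x side, the rod track (x within +/-0.024) slopes 9 deg down along -y, from y 0.149 to the outlet at y -0.077. Plywood base 13 mm high: x -0.130 to 0.036, y -0.044 to 0.150. V stop: two wooden cheeks 28 mm high, y -0.035 to -0.08, x within +/-0.06. All of it stays below 165 mm.
- rocker (a joint): Spring lever on a pivot along feeder y (feeder x -0.060, 114 mm up). 0 rad = rest, paddle up, gate down; 0.32 = paddle on its stop, gate up. At the paddle 2 N start it, 5 N hold it down; let go, it returns to 0. Above 0.25 the gate frees the first sinker while a pin holds back the next; that one rolls to the gate once the lever is back at 0. Allow 1 s for each.
- paddle_top (a point): Centre of the top of the red paddle (26 x 26 mm, 8 mm thick); moves with it. At rest 136 mm above the table (feeder x -0.127, y 0), sloping 0.16 rad, the end toward the robot higher; pressed right down it is 22 mm lower, at feeder x -0.131. Nothing else as high within 40 mm.
- gate_edge (a point): Middle of the lower edge of the steel gate blade (14 mm wide) at the far end of the lever, over the track; 115 mm above the table at rest, 19 mm higher when the paddle is pressed right down.
- spout (a point): Outlet of the track: centre of a sinker about to roll off the rod ends (feeder x 0, y -0.075), 107 mm above the table. The rods' underside there is 91 mm above the table, so the tub passes below with 13 mm to spare.
- tub_home (a point): Point on the table, fixed to the feeder (feeder x 0, y -0.102): here lies the centre of the tub's underside when the tub is fully home, touching both cheeks of the V stop. The tub comes home moving roughly along feeder +y.
- white_tub: Empty loose white plastic tub, open at the top, 78 mm high, outer diameter 126 mm at the rim, 104 mm at the bottom, 109 mm at 30 mm height, wall 3 to 8 mm, about 50 g. Origin at the centre of its underside, z up. Starts 83 to 131 mm from its home, on the feeder's -y side.
- sinker_1: Round lead-grey sinker, ball of 25 mm diameter, loose, 60 g; origin at its centre. Number 1 in the queue on the track, counted from the gate (waits against the gate).
- sinker_2: Round lead-grey sinker, ball of 25 mm diameter, loose, 60 g; origin at its centre. Number 2 in the queue on the track, counted from the gate.
- sinker_3: Round lead-grey sinker, ball of 25 mm diameter, loose, 60 g; origin at its centre. Number 3 in the queue on the track, counted from the gate.
- sinker_4: Round lead-grey sinker, ball of 25 mm diameter, loose, 60 g; origin at its centre. Number 4 in the queue on the track, counted from the gate.
- sinker_5: Round lead-grey sinker, ball of 25 mm diameter, loose, 60 g; origin at its centre. Number 5 in the queue on the track, counted from the gate.
- line_spool_1: Black spool of grey fishing line lying flat, 61 mm across, 20 mm high. Bystander.
- red_marker: White marker pen with red cap, 135 mm long along its y, 16 mm high, lying. Bystander.
- minnow_black: Black minnow lure, 107 x 30 x 11 mm, lying. Bystander.
- swim_green_pink: Green and pink soft-bait lure, 80 x 15 x 12 mm, lying. Bystander.
Things that resemble listed ones, but are neither listed nor needed, are in the scene too. Leave any turquoise look-alike of the sinker_4 alone.

How it is judged:
On the way, in this order (a step that is already met when the one before it is completed fails the run):
1. the tub sits home in the V stop under the outlet (within 12 mm), all sinkers still waiting (horizontal distance between white_tub and tub_home below 0.012 m and y of sinker_1 in the frame of feeder above -0.008 m and height (world z) of sinker_1 above 0.105 m), for 0.2 s.
2. the paddle has been pressed down for the first sinker (lever beyond 0.2 rad) (value of joint rocker above 0.2 rad), for 0.05 s.
3. the first sinker has rolled into the tub, the second still waits (horizontal distance between sinker_1 and white_tub below 0.05 m and height (world z) of sinker_1 below 0.06 m and y of sinker_2 in the frame of feeder above -0.008 m and height (world z) of sinker_2 above 0.105 m), for 0.1 s.
4. the second sinker has rolled into the tub (horizontal distance between sinker_2 and white_tub below 0.05 m and height (world z) of sinker_2 below 0.06 m), for 0.1 s.
At the end, for the whole second after the job is handed in: The tub stands upright and still within 20 mm of its home in the V stop; sinkers 1 and 2 lie in it; sinkers 3, 4 and 5 are still on the track behind the gate; the paddle is fully back up (lever below 0.03 rad) (all of step 4 and horizontal distance between white_tub and tub_home below 0.02 m and angle between white_tub's own z axis and vertical below 0.1 rad and horizontal distance between sinker_1 and white_tub below 0.05 m and height (world z) of sinker_1 below 0.06 m and y of each of sinker_3, sinker_4, sinker_5 in the frame of feeder above -0.008 m and height (world z) of each of sinker_3, sinker_4, sinker_5 above 0.105 m and value of joint rocker below 0.03 rad and linear speed of white_tub below 0.02 m/s); the robot touches nothing.
It fails at once if the tub is lifted (15 mm), tipped (0.25 rad), or gripped or squeezed (over 30 N) (height (world z) of white_tub above 0.015 m or angle between white_tub's own z axis and vertical above 0.25 rad or contact force between the fingers and white_tub above 30 N).
It fails at once if a sinker is touched by the robot (contact force between any of the fingers, the arm and sinker_1 above 0.3 N or contact force between any of the fingers, the arm and sinker_2 above 0.3 N or contact force between any of the fingers, the arm and sinker_3 above 0.3 N or contact force between any of the fingers, the arm and sinker_4 above 0.3 N or contact force between any of the fingers, the arm and sinker_5 above 0.3 N).
It fails at once if a sinker has fallen beside the tub ((height (world z) of sinker_1 below 0.05 m and horizontal distance between sinker_1 and white_tub above 0.07 m) or (height (world z) of sinker_2 below 0.05 m and horizontal distance between sinker_2 and white_tub above 0.07 m) or (height (world z) of sinker_3 below 0.05 m and horizontal distance between sinker_3 and white_tub above 0.07 m) or (height (world z) of sinker_4 below 0.05 m and horizontal distance between sinker_4 and white_tub above 0.07 m) or (height (world z) of sinker_5 below 0.05 m and horizontal distance between sinker_5 and white_tub above 0.07 m)).
It fails at once if more than two sinkers are let out (not (y of sinker_3 in the frame of feeder above -0.008 m and height (world z) of sinker_3 above 0.105 m)).
It fails at once if a lure, the marker or the spool is moved (over 25 mm) (distance of any of line_spool_1, red_marker, minnow_black, swim_green_pink from where it was at the start of the episode above 0.025 m).
It also fails if it takes over 51 s, if anything falls off the work surface, if the arm or the gripper's body presses on something with over 40 N, if the wrist force passes 120 N, or if a joint passes its speed limit or range.

## Working session

There is one attempt and no reset: what is moved stays moved. The work goes in short steps, Python scripts to look and compute and a tool call to move; the robot and the scene stay as the last step left them, time stands still between calls to the robot, and variables do not carry over. Pictures are saved under pics/ and viewed, and the job is handed in when it is done.

Besides the shell and the picture viewer there is one more tool, called after "Call:" as name(argument=value, ...) on one line, values as JSON. send_rows: Moves the arm, as the interface text tells. Its arguments: {"type":"object","properties":{"moves":{"type":"string"}},"required":["moves"]}

```bash
mkdir -p pics; ls; cat > h.py <<'E'
import numpy as np, cv2
from bench import robot, imaging, order
def snap(n,f=None):
    p=imaging.snapshot(n)
    if f: cv2.imwrite('pics/'+f,cv2.cvtColor(p['image'],cv2.COLOR_RGB2BGR))
    return p
def ray(p,px):
    u=cv2.undistortPoints(np.array([[px]],float),np.array(p['mtx']),np.array(p['dist']))[0,0]
    R=np.array(p['R']);t=np.array(p['t']).ravel()
    return -R.T@t, R.T@np.array([u[0],u[1],1])
def atz(p,px,z):
    o,d=ray(p,px); return o+d*(z-o[2])/d[2]
def proj(p,X):
    R=np.array(p['R']);q,_=cv2.projectPoints(np.array(X,float).reshape(-1,3),cv2.Rodrigues(R)[0],np.array(p['t'],float),np.array(p['mtx']),np.array(p['dist']))
    return q[:,0]
E
python3 - <<'E'
from h import *
np.set_printoptions(precision=4,suppress=True)
o=robot.get_obs();print({k:np.round(v,3) for k,v in o.items()})
Z={'paddle_top':.136,'gate_edge':.115,'spout':.107,'tub_home':0,'white_tub':0,'feeder':0,'sinker_1':None,'line_spool_1':.0,'red_marker':.008,'minnow_black':.005,'swim_green_pink':.006}
for n in ['top','side']:
    p=snap(n,n+'0.png')
    print(n,-np.array(p['R']).T@np.array(p['t']).ravel())
    for k,z in Z.items():
        for d in imaging.landmark_of(p,k)[:5]:
            print(n,k,np.round(d['conf'],2),np.round(d['centre'],1),None if z is None else atz(p,d['centre'],z))
E
```

```text
pics
{'time': np.float64(0.0), 'joint_positions': array([-1.366,  0.088,  1.372, -0.   ,  1.684, -0.103]), 'qvel': array([-0.001,  0.001,  0.001, -0.001, -0.001, -0.   ]), 'joint_torque': array([ -0.   , -34.018, -30.243,   0.072,   0.033,  -0.   ]), 'tool_pos': array([ 0.167, -0.524,  0.223]), 'ee_rot': array([-1.571,  0.002, -1.263]), 'wrist_force': array([ 0.465, -0.091, -0.03 ]), 'wrist_torque': array([-0.023, -0.028,  0.012]), 'width': np.float64(0.094)}
top [0.2976 0.0524 0.9996]
top paddle_top 0.87 [347.5 268.3] [0.4456 0.0204 0.136 ]
top gate_edge 0.62 [402.4 209.7] [ 0.5393 -0.0615  0.115 ]
top gate_edge 0.43 [504.  301.7] [ 0.4038 -0.2081  0.115 ]
top spout 0.63 [437.7 230. ] [ 0.511  -0.1152  0.107 ]
top white_tub 0.89 [504.4 304.5] [ 0.4129 -0.2425  0.    ]
top white_tub 0.28 [385.9 194.1] [ 0.5976 -0.0486  0.    ]
top feeder 0.68 [391.7 224.5] [ 0.5447 -0.0582  0.    ]
top sinker_1 0.77 [342.7 163. ] None
top sinker_1 0.67 [371.2 183.3] None
top sinker_1 0.55 [358.5 174.8] None
top sinker_1 0.53 [385.6 193.5] None
top sinker_1 0.5 [397.3 203.9] None
top line_spool_1 0.58
[... 392 characters left out ...]
68.1 210.4] [0.3924 0.0119 0.136 ]
side gate_edge 0.71 [287.3 195.3] [ 0.5354 -0.0727  0.115 ]
side spout 0.84 [312.4 189.8] [ 0.5009 -0.1172  0.107 ]
side white_tub 0.67 [368.8 211.7] [ 0.4144 -0.2592  0.    ]
side feeder 0.92 [284.3 261. ] [ 0.5418 -0.0497  0.    ]
side sinker_1 0.71 [266.  196.7] None
side sinker_1 0.64 [206.  347.5] None
side sinker_1 0.63 [276.5 196.2] None
side sinker_1 0.63 [251.6 201.9] None
side sinker_1 0.49 [242.3 204.7] None
side line_spool_1 0.9 [351.5 393.4] [0.3882 0.2529 0.    ]
side red_marker 0.73 [411.5 371.5] [0.3158 0.2118 0.008 ]
side minnow_black 0.85 [373.5 312.9] [0.3753 0.0878 0.005 ]
side swim_green_pink 0.57 [385.3 273.3] [ 0.3654 -0.0223  0.006 ]
```

View pics/top0.png

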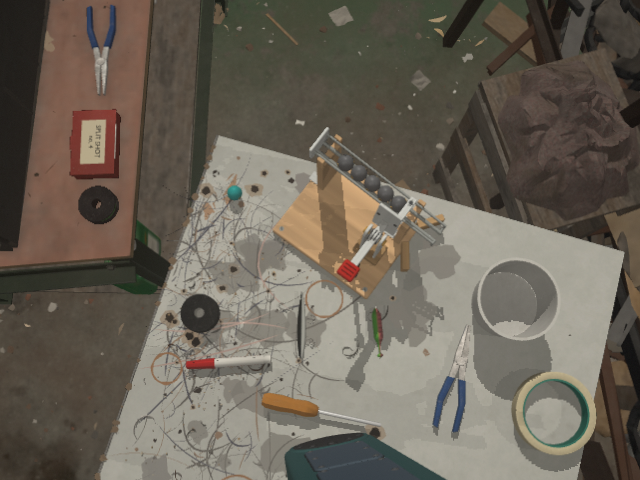

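View pics/side0.png

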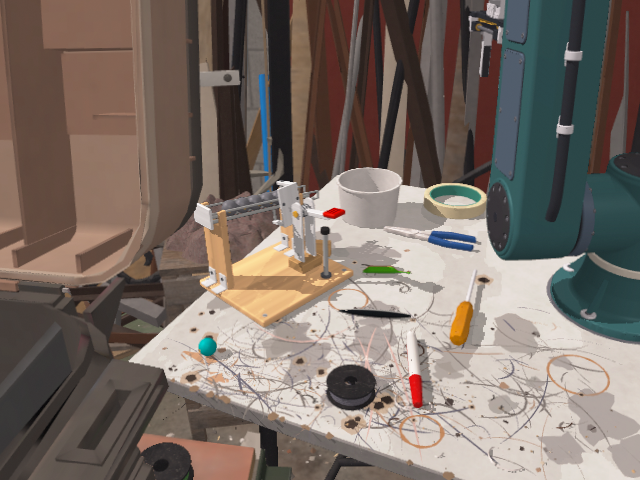

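```bash
cat > fit.py <<'E'
from h import *
from scipy.optimize import least_squares
np.set_printoptions(precision=4,suppress=True)
t9=np.tan(np.radians(9))
F={'paddle':(-.127,0,.136),'spout':(0,-.075,.107)}
for i in range(5): F['s%d'%(i+1)]=(0,.0247*i,.119+.0247*i*t9)
obs={'top':{'paddle':(347.5,268.3),'spout':(437.7,230),'s1':(397.3,203.9),'s2':(385.6,193.5),'s3':(371.2,183.3),'s4':(358.5,174.8),'s5':(342.7,163)},
'side':{'paddle':(334.3,211.5),'spout':(312.4,189.8),'s1':(276.5,196.2),'s2':(266,196.7),'s4':(251.6,201.9),'s5':(242.3,204.7)}}
P={n:snap(n) for n in obs}
def w(q,f):
    c,s=np.cos(q[2]),np.sin(q[2]);f=np.array(f);return np.array([q[0]+c*f[0]-s*f[1],q[1]+s*f[0]+c*f[1],f[2]])
if __name__=='__main__':
    def res(q): return np.concatenate([(proj(P[n],w(q,F[k]))[0]-v) for n in obs for k,v in obs[n].items() if not(n=='side' and k[0]=='s' and k[1:].isdigit())])
    r=least_squares(res,[.53,-.06,-.8],loss='soft_l1');q=r.x
    print(q,np.degrees(q[2]));print(res(q).reshape(-1,2))
    for k,f in dict(paddle=(-.127,0,.136),home=(0,-.102,0),spout=F['spout']).items(): print(k,w(q,f))
    for n in P:
        im=cv2.cvtColor(P[n]['image'],cv2.COLOR_RGB2BGR)
        pts=list(F.values())+[(-.13,-.044,.013),(.036,-.044,.013),(.036,.15,.013),(-.13,.15,.013),(0,-.102,0),(.06,-.08,.028),(-.06,-.08,.028)]
        for x in pts: cv2.circle(im,tuple(int(round(a)) for a in proj(P[n],w(q,x))[0]),2,(0,255,0),-1)
        for tub in [(.413,-.2425)]:
          for R,z in((.063,.078),(.052,0)):
            a=np.linspace(0,2*np.pi,60);c=np.c_[tub[0]+R*np.cos(a),tub[1]+R*np.sin(a),a*0+z]
            for u in proj(P[n],c): cv2.circle(im,tuple(int(round(a)) for a in u),1,(255,0,255) if z else (0,0,255),-1)
        x0,y0=(250,110) if n=='top' else (180,130)
        cv2.imwrite('pics/fit_%s.png'%n,cv2.resize(im[y0:y0+270,x0:x0+330],None,fx=2.2,fy=2.2))
E
python3 fit.py
```

```text
[ 0.5469 -0.054  -0.6186] -35.4428342036381
[[ 0.5159  1.5137]
 [ 0.0273  4.9321]
 [ 0.3373  0.0764]
 [-1.241   0.2396]
 [-0.1523  0.1805]
 [-0.7956 -1.6002]
 [ 1.6301 -0.1016]
 [-0.8413 -0.5482]
 [-1.5977  0.4179]]
paddle [0.4434 0.0196 0.136 ]
home [ 0.4877 -0.1371  0.    ]
spout [ 0.5034 -0.1151  0.107 ]
```

View pics/fit_top.png

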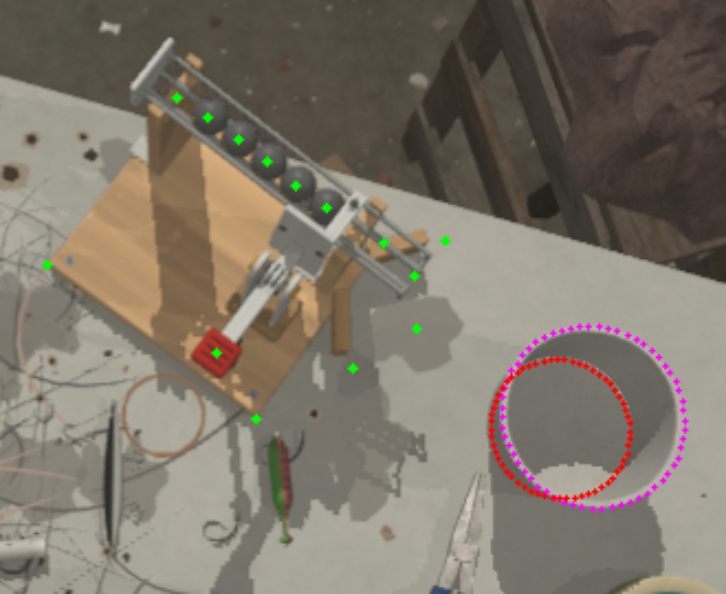

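View pics/fit_side.png

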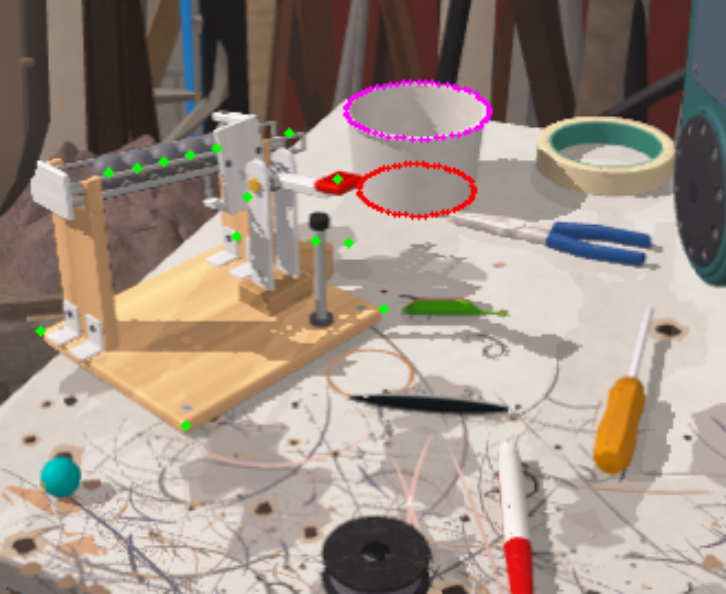

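Call:
send_rows(moves="0 0 0 0 -7; 0 0 0 0 -7; 0 0 0 0 -7; 0 0 0 0 -7; 0 0 0 0 -7; 0 0 0 0 -2.2; 0 0.018 0 0.035 0; 0 0.019 0 0.04 0; 0 0 0 0.04 0; 0 0 0 0.04 0")

```text
time: 2.13
tool_pos: [0.2849, -0.4191, 0.2241]
ee_rot: [-1.57, 0.0, -0.614]
wrist_force: [0.4, -0.4, 0.9]
width: 0.0469
```

```bash
cat > st.py <<'E'
from h import *
np.set_printoptions(precision=4,suppress=True)
Q=np.array([.5469,-.054,-.6186])
def fe(X):
    c,s=np.cos(Q[2]),np.sin(Q[2]);d=np.array(X[:2])-Q[:2];return np.array([c*d[0]+s*d[1],-s*d[0]+c*d[1],X[2]])
if __name__=='__main__':
    o=robot.get_obs();print(o['time'],'tcp feeder',fe(o['tool_pos']),'rot',np.degrees(o['ee_rot']),'w',o['width'],'F',o['wrist_force'])
E
python3 st.py
```

```text
2.1333 tcp feeder [-0.0017 -0.4493  0.2241] rot [-89.9748   0.0133 -35.2037] w 0.04694256513289922 F [ 0.4094 -0.3689  0.929 ]
```

Call:
send_rows(moves="0 0 0 0.035 0; 0 0 0 0.035 0; 0 0.002 0.02 0.035 0; 0 0 0.03 0.022 0; 0 0 0.03 0 0; 0 0 0.03 0 0; 0 0 0.03 0 0; 0 0 0.02 0 0; 0 0 0 0 0; 0 0 0 0 0")

```text
time: 2.97
tool_pos: [0.3581, -0.3168, 0.0638]
ee_rot: [-1.57, 0.002, -0.614]
wrist_force: [0.1, -0.5, 0.3]
width: 0.0471
```

```bash
python3 st.py; python3 - <<'E'
from h import *
p=snap('top','top1.png');snap('side','side1.png')
E
```

```text
2.9667 tcp feeder [-0.0014 -0.3236  0.0638] rot [-89.9688   0.1408 -35.1631] w 0.04712615601931839 F [ 0.12   -0.4802  0.2798]
```

View pics/top1.png

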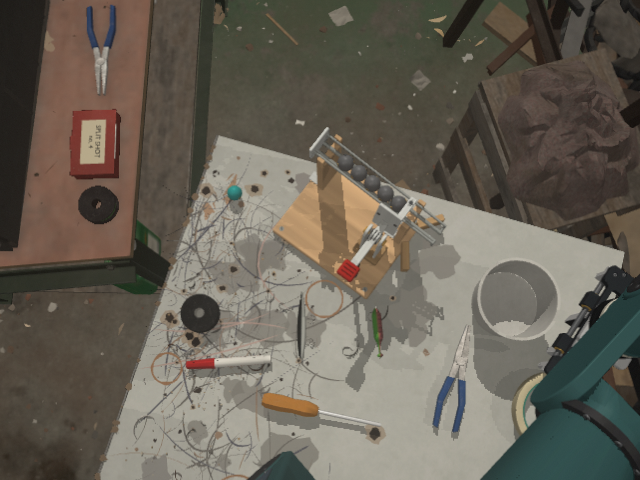

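View pics/side1.png

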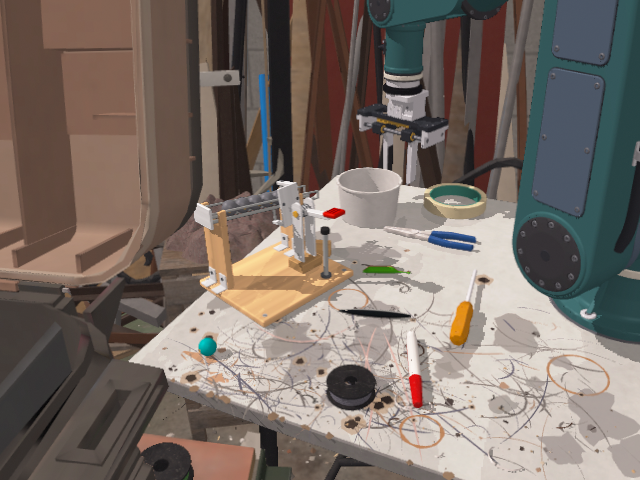

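Call:
send_rows(moves="0 0 0 0.008 0; 0 0 0 0.006 0; 0 0 0 0.004 0; 0 0 0 0.004 0; 0 0 0 0.004 0; 0 0 0 0.005 0; 0 0 0 0.006 0; 0 0 0 0.006 0; 0 0 0 0.006 0; 0 0 0 0.006 0")

```text
time: 3.9
tool_pos: [0.3907, -0.2719, 0.0644]
ee_rot: [-1.571, 0.0, -0.614]
wrist_force: [-0.5, -0.4, -0.6]
width: 0.047
```

Call:
send_rows(moves="0 0 0 0.006 0; 0 0 0 0.006 0; 0 0 0 0.006 0; 0 0 0 0.006 0; 0 0 0 0.006 0; 0 0 0 0.006 0; 0 0 0 0.005 0; 0 0 0 0.004 0; 0 0 0 0.003 0; 0 0 0 0 0")

```text
time: 4.73
tool_pos: [0.4183, -0.2327, 0.0644]
ee_rot: [-1.571, 0.0, -0.613]
wrist_force: [-0.1, -0.7, -0.2]
width: 0.0469
```

```bash
python3 st.py; python3 - <<'E'
from h import *
from st import fe
for n in('top','side'):
    p=snap(n,n+'2.png')
    for d in imaging.landmark_of(p,'white_tub')[:2]: print(n,d['conf'],fe(atz(p,d['centre'],0)))
E
```

```text
4.7333 tcp feeder [-0.0012 -0.2202  0.0644] rot [-89.9865   0.004  -35.1282] w 0.0468622607645472 F [-0.0519 -0.6563 -0.174 ]
top 0.96 [-0.0018 -0.1494  0.    ]
side 0.8 [-0.0014 -0.1547  0.    ]
```

View pics/side2.png

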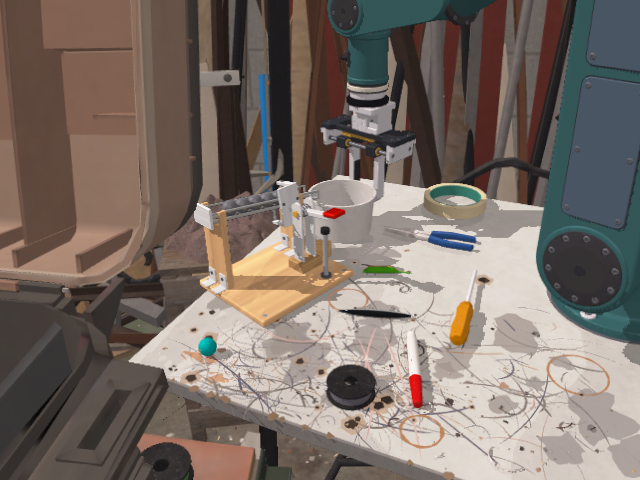

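View pics/top2.png

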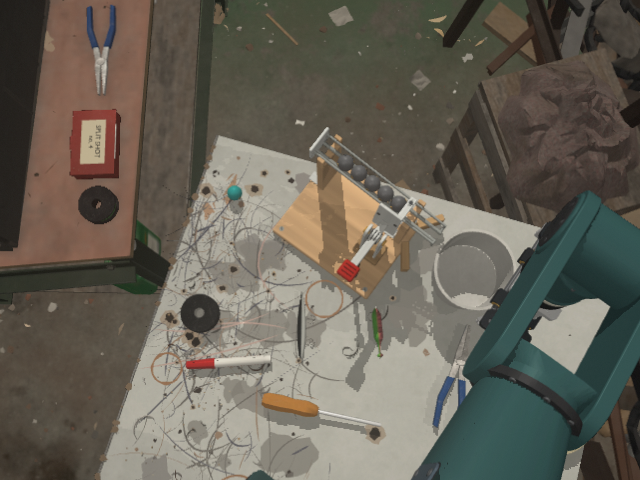

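Call:
send_rows(moves="0 0 0 0.004 0; 0 0 0 0.006 0; 0 0 0 0.006 0; 0 0 0 0.006 0; 0 0 0 0.006 0; 0 0 0 0.005 0; 0 0 0 0.004 0; 0 0 0 0.003 0; 0 0 0 0.002 0; 0 0 0 0.002 0")

```text
time: 5.77
tool_pos: [0.4434, -0.197, 0.0644]
ee_rot: [-1.571, -0.0, -0.614]
wrist_force: [0.4, -0.4, 0.2]
width: 0.0468
```

Call:
send_rows(moves="0 0 0 0.001 0; 0 0 0 0.001 0; 0 0 0 0.001 0; 0 0 0 0.001 0; 0 0 0 0.001 0; 0 0 0 0 0; 0 0 0 0 0; 0 0 0 0 0; 0 0 0 0 0; 0 0 0 0 0")

```text
time: 6.6
tool_pos: [0.4462, -0.1938, 0.0648]
ee_rot: [-1.572, -0.001, -0.614]
wrist_force: [-2.1, -4.2, 3.3]
width: 0.0468
```

```bash
python3 st.py; python3 - <<'E'
from h import *
from st import fe
for n in('top','side'):
    p=snap(n,n+'3.png')
    for d in imaging.landmark_of(p,'white_tub')[:2]: print(n,d['conf'],fe(atz(p,d['centre'],0)))
E
```

```text
6.6 tcp feeder [-0.001  -0.1723  0.0648] rot [-90.0607  -0.0573 -35.1786] w 0.046775154904206535 F [-2.0889 -4.2359  3.2667]
top 0.94 [ 0.0014 -0.1016  0.    ]
top 0.21 [ 0.0391 -0.0801  0.    ]
side 0.66 [-0.0034 -0.1116  0.    ]
side 0.65 [-0.1578 -0.0959  0.    ]
```

View pics/side3.png

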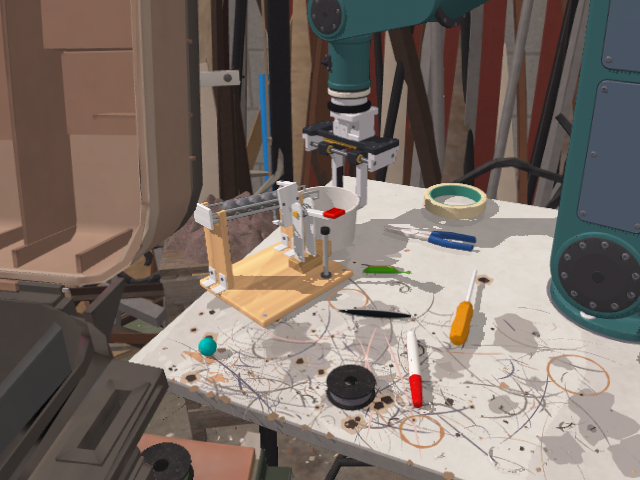

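View pics/top3.png

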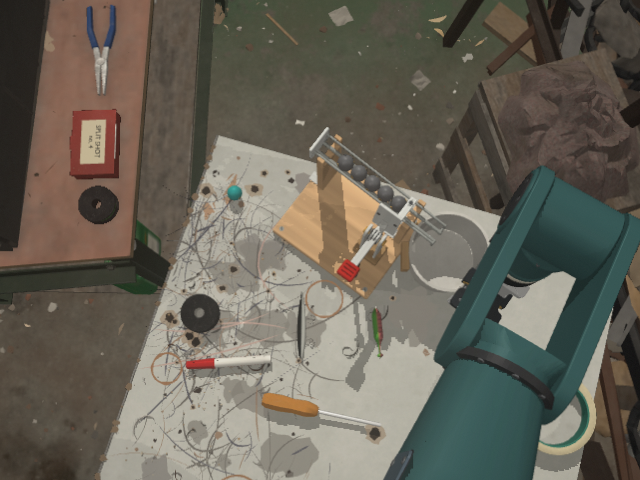

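Call:
send_rows(moves="0 0 0 -0.006 0; 0 0 0 -0.015 0; 0 0 0 -0.025 0; 1 0 -0.035 -0.01 0; 1 0 -0.04 0 0; 1 0 -0.04 0 0; 1 0 -0.04 0 0; 1 -0.04 -0.005 0 0; 1 -0.04 0 0.01 0; 1 -0.02 0 0.035 0")

```text
time: 7.63
tool_pos: [0.3554, -0.1443, 0.2249]
ee_rot: [-1.57, 0.0, -0.619]
wrist_force: [1.4, 0.6, 0.4]
width: 0.0033
```

```bash
python3 st.py; python3 - <<'E'
from h import *
from st import fe
for n in('top','side'):
    p=snap(n,n+'4.png')
    for k,z in(('white_tub',0),('paddle_top',.136)):
      for d in imaging.landmark_of(p,k)[:2]: print(n,k,d['conf'],fe(atz(p,d['centre'],z)))
E
```

```text
7.6333 tcp feeder [-0.1036 -0.1846  0.2249] rot [-89.9531   0.0238 -35.4673] w 0.0032514684115011105 F [1.3908 0.5613 0.4096]
top white_tub 0.82 [-0.0045 -0.1042  0.    ]
top paddle_top 0.74 [-0.1245  0.0005  0.136 ]
side white_tub 0.74 [-0.0032 -0.1036  0.    ]
side paddle_top 0.87 [-0.1291 -0.004   0.136 ]
```

View pics/top4.png

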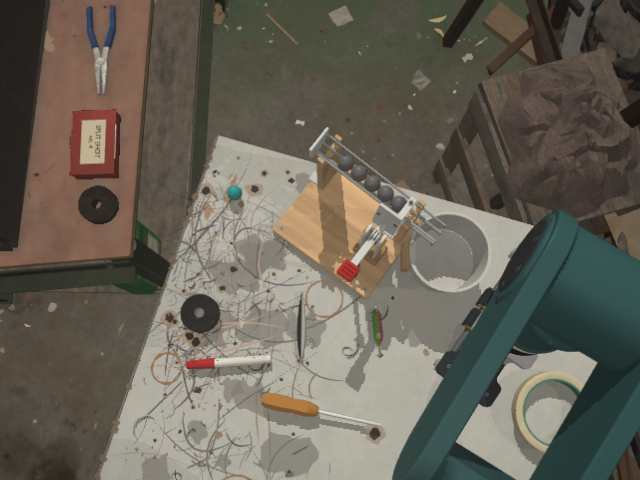

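View pics/side4.png

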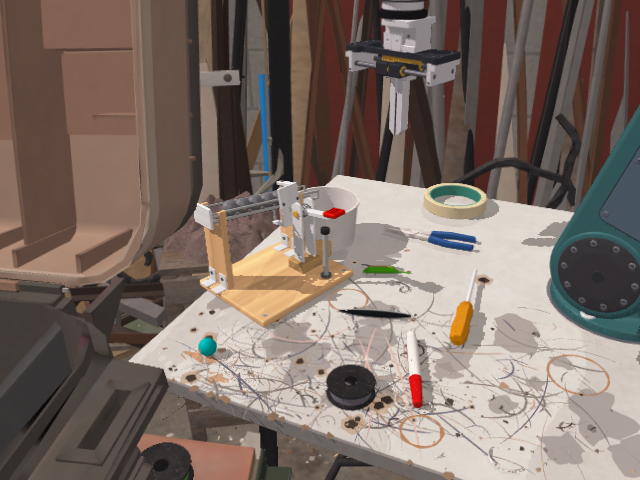

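Call:
send_rows(moves="1 -0.015 0 0.035 0; 1 -0.01 0 0.035 0; 1 0 0 0.035 0; 1 0 0 0.035 0; 1 0 0 0.03 0; 1 0 0 0.014 0; 1 0 0.03 0 0; 1 0 0.025 0 0; 1 0 0 0 0; 1 0 0 0 0")

```text
time: 8.77
tool_pos: [0.443, 0.0196, 0.1677]
ee_rot: [-1.573, 0.004, -0.615]
wrist_force: [-0.5, -0.5, 0.6]
width: 0.0007
```

```bash
python3 st.py; python3 - <<'E'
from h import *
for n in('side','wrist'):
    p=snap(n); im=p['image']
    if n=='side': im=cv2.resize(im[100:340,180:500],None,fx=2.4,fy=2.4)
    cv2.imwrite('pics/%s5.png'%n,im[...,::-1])
E
```

```text
8.7667 tcp feeder [-0.1274 -0.0003  0.1677] rot [-90.1376   0.2519 -35.2509] w 0.0007430051258390032 F [-0.5437 -0.5031  0.5986]
```

View pics/side5.png

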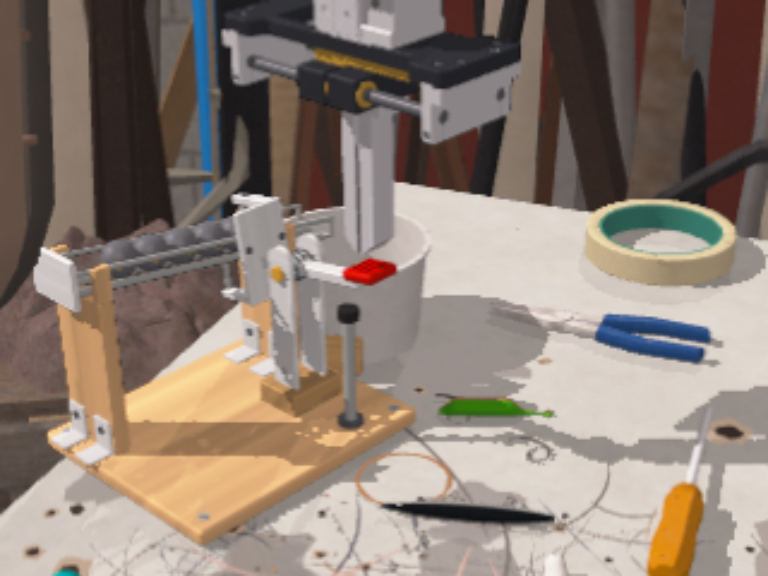

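View pics/wrist5.png

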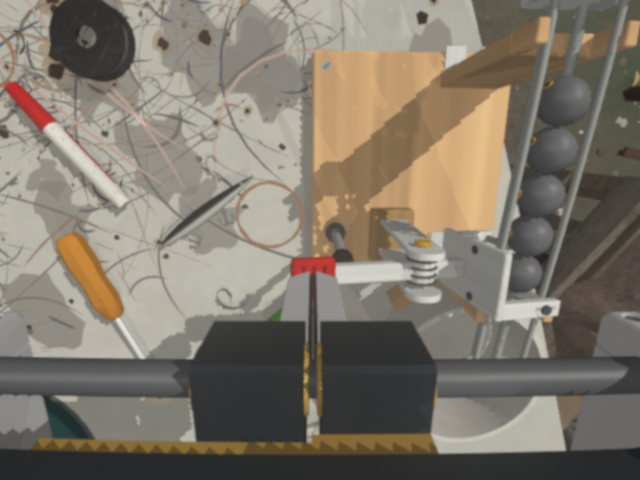

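```bash
python3 - <<'E'
from h import *
from st import fe
for n in('side','wrist'):
    p=snap(n); 
    X=robot.get_obs()['tool_pos'].copy();X[2]-=.019;print(n,'tip',proj(p,X))
    for d in imaging.landmark_of(p,'paddle_top')[:1]: print(d['conf'],d['centre'],fe(atz(p,d['centre'],.136)))
    if n=='side': print((proj(p,X)[0]-[180,100])*2.4)
E
```

```text
side tip [[332.3269 201.0351]]
0.91 [334.5, 210.2] [-0.1264 -0.0029  0.136 ]
[365.5846 242.4843]
wrist tip [[314.3227 287.1822]]
0.98 [313.2, 279.2] [-0.1265 -0.0007  0.136 ]
```

Call:
send_rows(moves="1 -0.001 0.006 0 0; 1 0 0.005 0 0; 1 0 0.005 0 0; 1 0 0.005 0 0; 1 0 0.004 0 0; 1 0 0.003 0 0; 1 0 0 0 0; 1 0 0 0 0; 1 0 0 0 0; 1 0 0 0 0")

```text
time: 9.9
tool_pos: [0.4431, 0.0206, 0.1415]
ee_rot: [-1.571, -0.001, -0.614]
wrist_force: [-0.2, 0.5, 2.1]
width: 0.0003
```

```bash
python3 st.py
```

```text
9.9 tcp feeder [-0.1278  0.0006  0.1415] rot [-90.0044  -0.0571 -35.1675] w 0.0002736532530431684 F [-0.2294  0.4996  2.1281]
```

Call:
send_rows(moves="1 0 0.002 0 0; 1 0 0.002 0 0; 1 0 0.001 0 0; 1 0 0.001 0 0; 1 0 0 0 0; 1 0 0 0 0; 1 0 0 0 0; 1 0 0 0 0; 1 0 0 0 0; 1 0 0 0 0")

```text
time: 10.73
tool_pos: [0.4429, 0.0209, 0.1356]
ee_rot: [-1.571, -0.0, -0.614]
wrist_force: [-2.9, 1.7, 5.8]
width: 0.0002
```

```bash
python3 st.py; python3 - <<'E'
from h import *
for n in('side','wrist'):
    p=snap(n); im=p['image']
    if n=='side': im=cv2.resize(im[100:340,180:500],None,fx=2.4,fy=2.4)
    cv2.imwrite('pics/%s6.png'%n,im[...,::-1])
E
```

```text
10.7333 tcp feeder [-0.1282  0.0007  0.1356] rot [-90.0004  -0.0119 -35.1642] w 0.00022805087138217682 F [-2.8642  1.6545  5.7767]
```

View pics/side6.png

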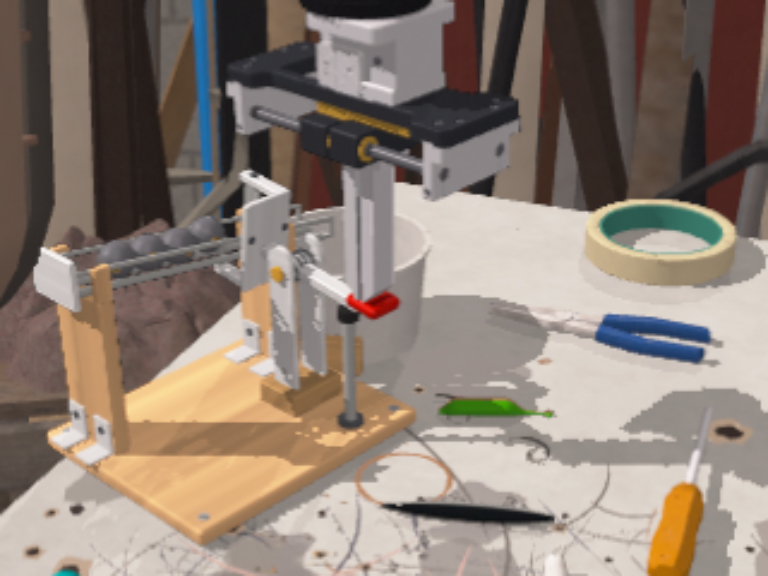

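View pics/wrist6.png

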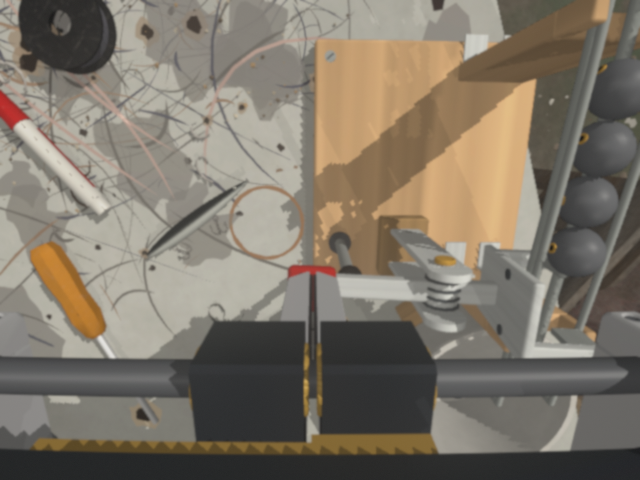

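Call:
send_rows(moves="1 0 0.001 0 0; 1 0 0 0 0; 1 0 0 0 0; 1 0 0 0 0; 1 0 -0.004 0 0; 1 0 -0.007 0 0; 1 0 -0.008 0 0; 1 0 -0.008 0 0; 1 0 -0.008 0 0; 1 0 -0.006 0 0")

```text
time: 11.67
tool_pos: [0.4428, 0.0208, 0.1763]
ee_rot: [-1.571, -0.0, -0.614]
wrist_force: [0.3, 0.6, -0.2]
width: 0.0009
```

Call:
send_rows(moves="1 0 0 0 0; 1 0 0 0 0; 1 0 0 0 0; 1 0 0 0 0; 1 0 0 0 0; 1 0 0 0 0; 1 0 0 0 0; 1 0 0 0 0; 1 0 0 0 0; 1 0 0 0 0")

```text
time: 12.5
tool_pos: [0.4428, 0.0209, 0.1755]
ee_rot: [-1.571, -0.0, -0.614]
wrist_force: [-0.3, 0.8, 0.2]
width: 0.0004
```

```bash
python3 st.py; python3 - <<'E'
from h import *
for n in('side','top','wrist'):
    p=snap(n); im=p['image']
    if n=='side': im=cv2.resize(im[100:340,180:500],None,fx=2.4,fy=2.4)
    if n=='top': im=cv2.resize(im[100:340,260:580],None,fx=2.4,fy=2.4)
    cv2.imwrite('pics/%s7.png'%n,im[...,::-1])
E
```

```text
12.5 tcp feeder [-0.1282  0.0007  0.1755] rot [-90.002   -0.0038 -35.1653] w 0.0004120148396372466 F [-0.3001  0.817   0.2302]
```

View pics/side7.png

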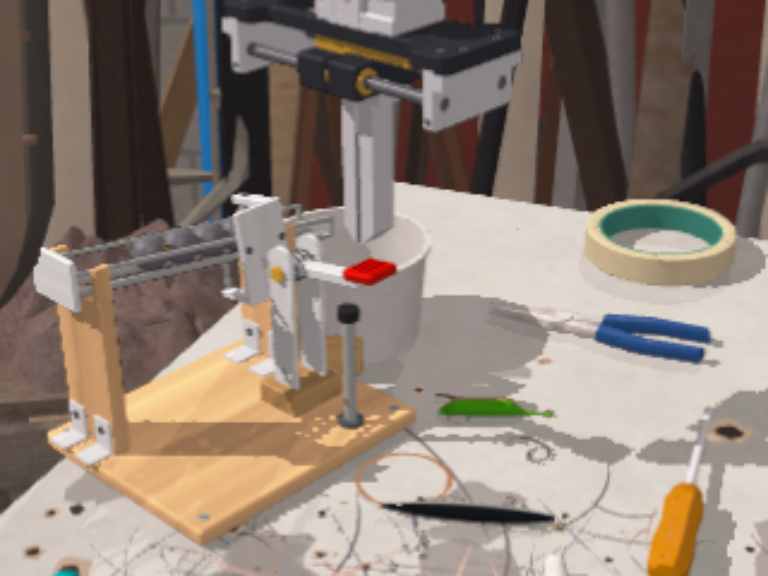

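View pics/top7.png

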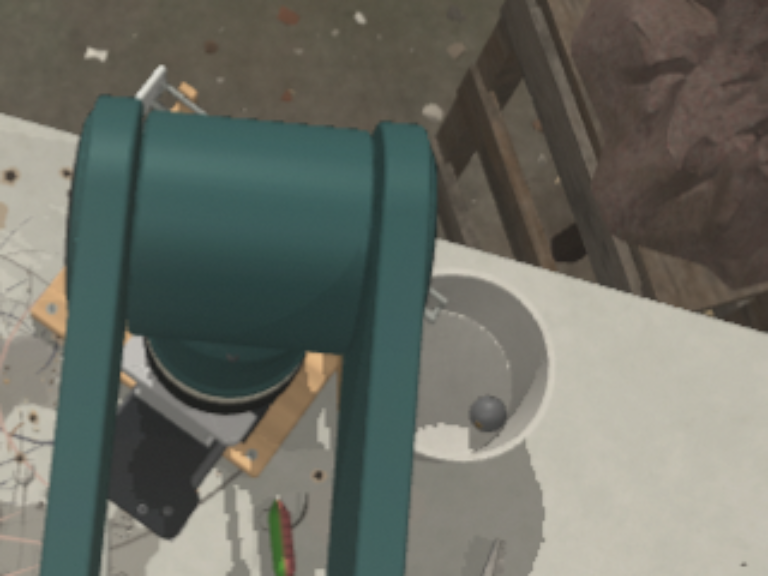

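View pics/wrist7.png

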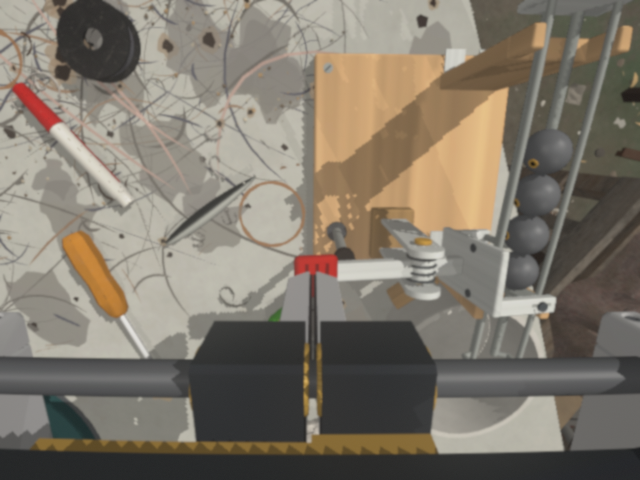

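Top view: sinker 1 lies in the tub (488,413). Wrist view: four sinkers have rolled up to the closed gate. Now the second press.

Call:
send_rows(moves="1 0 0.008 0 0; 1 0 0.008 0 0; 1 0 0.006 0 0; 1 0 0.005 0 0; 1 0 0.005 0 0; 1 0 0.004 0 0; 1 0 0.003 0 0; 1 0 0.002 0 0; 1 0 0 0 0; 1 0 0 0 0")

```text
time: 13.48
tool_pos: [0.4422, 0.0213, 0.1343]
ee_rot: [-1.571, 0.002, -0.613]
wrist_force: [-4.1, 2.8, 5.3]
width: 0.0004
```

Call:
send_rows(moves="1 0 0 0 0; 1 0 0 0 0; 1 0 0 0 0; 1 0 0 0 0; 1 0 0 0 0; 1 0 0 0 0; 1 0 0 0 0; 1 0 0 0 0; 1 0 0 0 0; 1 0 0 0 0")

```text
time: 14.32
tool_pos: [0.4422, 0.0213, 0.1345]
ee_rot: [-1.571, 0.002, -0.613]
wrist_force: [-4.4, 3.7, 4.9]
width: -0.0001
```

```bash
python3 st.py; python3 - <<'E'
from h import *
a=[]
for n in('side','wrist'):
    p=snap(n); im=p['image']
    if n=='side': im=cv2.resize(im[100:340,180:500],None,fx=2.4,fy=2.4)
    cv2.imwrite('pics/%s8.png'%n,im[...,::-1])
E
```

```text
14.3167 tcp feeder [-0.129   0.0007  0.1345] rot [-90.0033   0.0932 -35.1508] w -5.3642644087288616e-05 F [-4.4471  3.6613  4.8576]
```

View pics/wrist8.png

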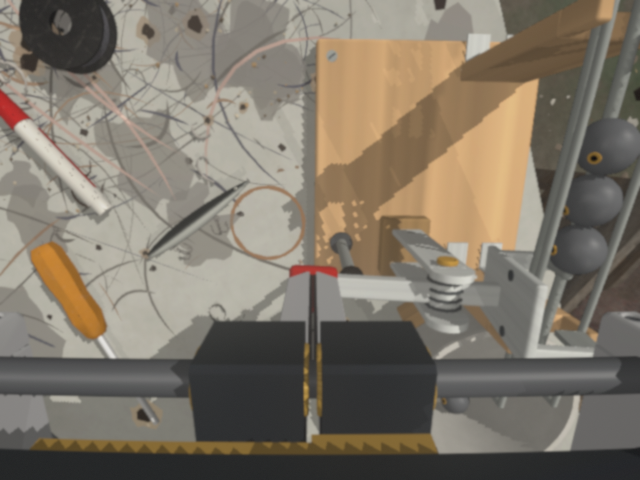

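View pics/side8.png

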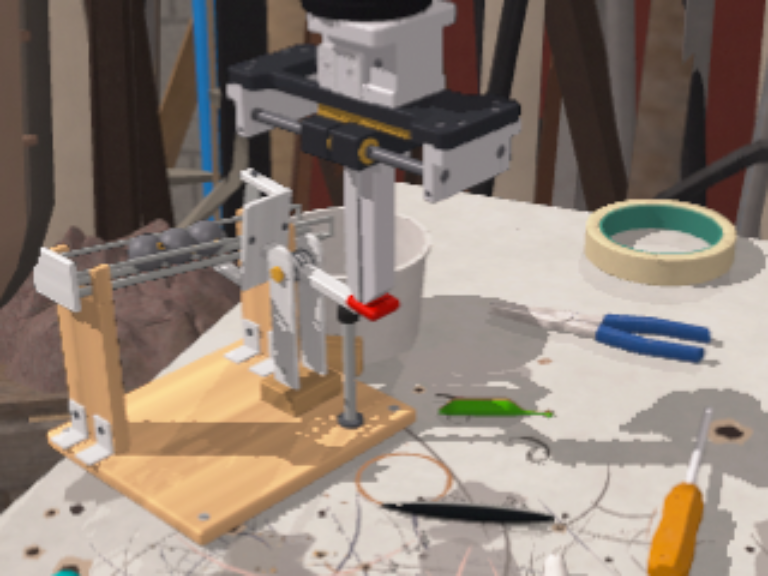

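Second sinker has left the track; three are held back. Release and retreat.

Call:
send_rows(moves="1 0 -0.004 0 0; 1 0 -0.007 0 0; 1 0 -0.008 0 0; 1 0 -0.008 0 0; 1 0 -0.008 0 0; 1 0 -0.02 0 0; 1 0 -0.03 0 0; 1 0 -0.01 -0.03 0; 1 0 0 -0.035 0; 1 0 0 -0.035 0")

```text
time: 15.25
tool_pos: [0.3853, -0.0618, 0.2311]
ee_rot: [-1.571, -0.003, -0.612]
wrist_force: [0.4, -0.4, 0.3]
width: 0.0004
```

Call:
send_rows(moves="1 0 0 -0.035 0; 1 0 0 -0.035 0; 1 0 0 -0.035 0; 1 0 0 -0.035 0; 1 0 0 -0.03 0; 1 0 0 0 0; 1 0 0 0 0; 1 0 0 0 0; 1 0 0 0 0; 1 0 0 0 0")

```text
time: 16.08
tool_pos: [0.288, -0.199, 0.2296]
ee_rot: [-1.571, -0.0, -0.611]
wrist_force: [0.6, 0.2, -0.5]
width: 0.0009
```

```bash
python3 st.py; python3 - <<'E'
from h import *
from st import fe
for n in('side','top'):
    p=snap(n); im=p['image']
    for d in imaging.landmark_of(p,'white_tub')[:1]: print(n,d['conf'],fe(atz(p,d['centre'],0)))
    for d in imaging.landmark_of(p,'paddle_top')[:1]: print(n,d['conf'],fe(atz(p,d['centre'],.136)))
    if n=='side': im=cv2.resize(im[100:340,180:500],None,fx=2.4,fy=2.4)
    if n=='top': im=cv2.resize(im[100:340,260:580],None,fx=2.4,fy=2.4)
    cv2.imwrite('pics/%s9.png'%n,im[...,::-1])
E
```

```text
16.0833 tcp feeder [-0.1269 -0.2683  0.2296] rot [-89.9927  -0.0067 -35.0151] w 0.0009245659162170639 F [ 0.6052  0.1772 -0.4894]
side 0.8 [ 0.0011 -0.1128  0.    ]
side 0.71 [-0.1188 -0.0076  0.136 ]
top 0.72 [-0.0017 -0.1045  0.    ]
top 0.79 [-0.1226  0.005   0.136 ]
```

View pics/side9.png

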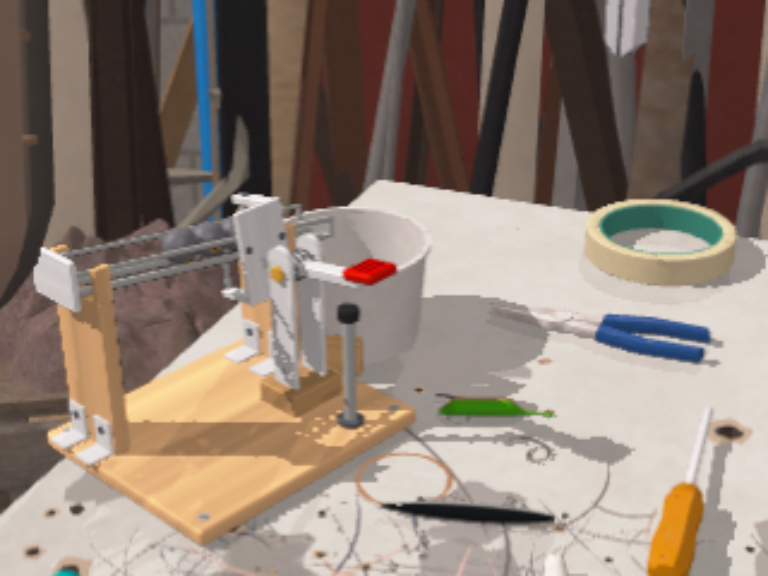

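View pics/top9.png

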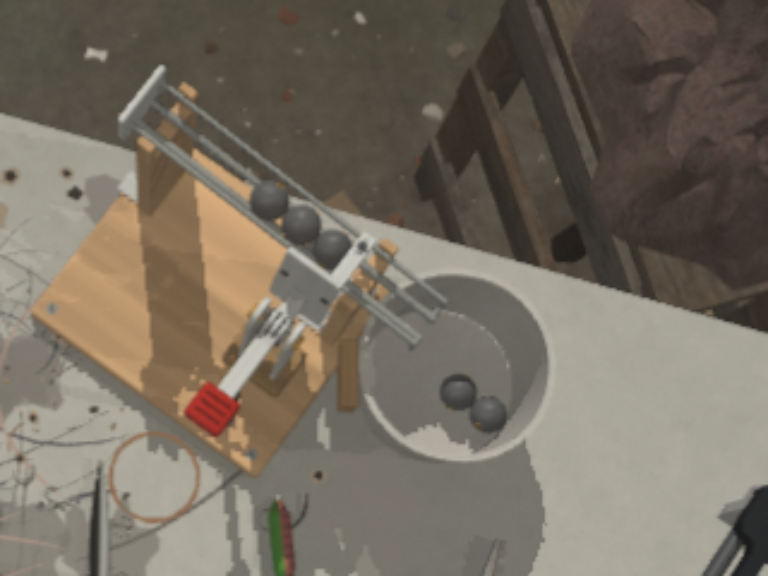

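Call:
send_rows(moves="1 0 0 0 0; 1 0 0 0 0; 1 0 0 0 0; 1 0 0 0 0; 1 0 0 0 0; 1 0 0 0 0; 1 0 0 0 0; 1 0 0 0 0; 1 0 0 0 0; 1 0 0 0 0")

```text
time: 17.22
tool_pos: [0.2873, -0.1999, 0.2295]
ee_rot: [-1.571, -0.0, -0.614]
wrist_force: [0.1, -0.3, -0.2]
width: 0.0002
```

```bash
python3 -c "
from h import *
print(order.close_job())"
```

```text
the job is handed in; nothing more can be done
None
```

I pushed the white tub home into the V stop with the half-open fingertips, then pressed and released the red paddle twice. The job was handed in at about 17 s.

**Last pictures:** Two sinkers lie in the tub and three wait behind the closed gate. The paddle is back up. The tub is upright, and the arm is well clear of it with no contact force. The lures in view lie where they started; the marker and spool were outside that last crop, but the arm never went near them.

**Tub position:** The top camera put the tub about 3 mm from its home. The last side-camera estimate was about 11 mm off, and an earlier one from the same camera, with the tub already home, was about 4 mm. The push force rose to about 5 N as the tub met the stop, which fits it being home. The 11 mm figure is probably network error, because the feeder hides part of the tub in that view, but I did not settle the disagreement.

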